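Nudge the cell carriage home against the hidden stop

ROBOT

A 7-joint arm with a two-finger parallel gripper is mounted at the origin on the work surface. World frame = base frame: x ahead of the robot, y to its left, z up, the work surface at z = 0. Lengths are in m, angles in degrees, forces in N, time in s.
With the tool pointing down it reaches from about 0.425 to 0.875 m from the base axis. Payload 4.7 kg.
Tool frame: the origin (TCP) lies at the very end of the fingers, on their centre line; the grasp point (between the pads) lies 19 mm behind it (env.grasp_offset is the distance from the TCP to the grasp point, in m); z points along the fingers, y is the line along which they close (so a half turn about z gives the same grasp; the last joint's range is limited). The gripper opens to 87 mm and grips with 3 to 60 N. Pads are 19 mm wide; open, the fingers measure 117 mm over their backs; the gripper's body (75 mm by 190 mm) begins 51 mm behind the grasp point.
Start: joints at [-68.864, 18.392, -4.016, 83.108, 1.295, 78.541, -3.26], TCP at [0.226, 0.61, 0.223] pointing down, gripper open.
Joint ranges: [-163.93, 163.93], [-17.29, 119.83], [-79.2, 71.16], [3.27, 140.29], [-89.18, 269.18], [5.43, 117.66], [-154.24, 154.24]. Speed limits (degrees/s): [147.25, 147.25, 180, 180, 180, 180, 180].

INTERFACE

Orientations are given as [roll, pitch, yaw] about the fixed x, y, z axes, in that order (R = Rz(yaw) Ry(pitch) Rx(roll)).
In Python, from cell import env gives the robot as it stands. The module is installed in compiled form; this text tells all that it offers.
- The arm moves only by the tool drive_tool, never from a script. Its argument "moves" is one flat list of numbers, 5 for each row, row after row: the shift along the tool's x, y, z in units of 40 mm (1.0 is 40 mm), then the turn about the tool's z in units of 10 degrees (1.0 is 10 degrees), then the finger opening in mm, from 0 to 87. A call has 1 to 5 rows; each row is the pose to reach, as a shift and turn from the pose commanded when the call began, along the tool's axes at that moment; what a row does not reach only later rows make up. A row lasts 1/8 s, in which the tool goes at most 62.5 mm and 10.7 degrees, less where a joint would pass 70% of its speed; a pose out of reach is approached as far as the arm can. A call with a gripper value outside its range is refused whole. The fingers move at their own pace and stop on an object; "squeeze" is the grip in N (left out, the last holds). Time passes only in rows, so rows that repeat a pose let the fingers close. It gives the time, the measured TCP pose, the force, the opening and the grip force at its end, in the units of the state.
- env.get_obs(): the state, without advancing time (a new reading comes with each control period).
- env.read_camera(name): name is "side" or "top" or "wrist"; returns (picture, depth): 384x512x3 uint8, red, green, blue; 384x512 float32, m along the optical axis (not along the pixel's ray), 0 where there is no reading.
- env.camera_model(name): a dict with "K" (3x3 intrinsics, pixels), "rvec" (rotation vector, rad) and "tvec" (3), from world to camera coordinates, as OpenCV has them; the wrist camera has in their place "tool_from_camera" (4x4, takes a point from camera to tool coordinates, whose origin is the TCP and whose axes are the flange's). Camera axes: x right, y down, z forward; pixel columns grow to the right and rows downward; lengths in m; the calibration is good to about 2 mm. A picture is of the moment at which its call begins: read the wrist's pose just before it. camera_model takes no time and is no camera call.
- env.sign_off(): hands the job in; it is judged then, once.
The state is a dict: "time_s": time; "qpos": joint angles; "joint_velocities": joint speeds; "effort": joint torques, N m; "tool_pos": TCP position; "tool_rot": TCP orientation; "force": force on the tool from outside, world axes, zero at the start; "wrist_torque": the same for the moment, N m; "grip_width": finger opening in m; "grasp_force": force on a finger pad.
Only numpy, scipy, OpenCV 4.12 (cv2) and the standard library are available. Lean on these libraries where they do the work, as an engineer would, in place of code of your own. Each camera call takes 0.05 s, during which the arm holds its last target. There are 200 camera calls.

TASK

Take the push stick from its blue holder and, with it alone, gently nudge the green cell carriage along its guide under the black hood until it rests against the sprung stop hidden inside, without shoving it fast or ramming the stop. Then stand the stick back down in its holder and leave the carriage touching the stop, with everything else left alone.

Things in the scene. Friction and masses are not known exactly. Their poses are not given: they have to be found in the camera images.
- guide: fixed aluminium guide, a plate 360 x 104 x 12 mm with two dark rails 56 mm apart inside, their tops 28 mm above the table; origin at the centre of its underside on the table. Its +x axis is the push direction, towards the hood; the carriage slides between the rails on the plate (friction 1 to 4 N).
- hood: fixed black light-shield box over the far end of the guide, 142 mm long, 100 mm wide, top 96 mm above the table, open towards the carriage; same axes as the guide, origin on the table 110 mm along the guide's +x from the guide's origin. Out of sight inside is a brass stop, its depth set anew each time: the carriage meets it after 30 to 100 mm of travel.
- hood_mouth (a point): middle of the hood's open end, 50 mm above the table, where the carriage goes in. The hidden stop is sprung and damped: it resists with about 1.5 N per mm, plus 3 N per 20 mm/s of push speed, and goes solid after 10 mm; never press it with over 14 N. As the stick backs off, the stop pushes the carriage back a little until friction holds it, still touching.
- carriage: loose green carriage 150 x 52 x 18 mm (x, y, z), 0.35 kg or so, with an orange push block at its rear end and a small greenish cell on its deck; origin at the centre of its underside, +x towards the hood (as the guide). It stays within the guide rails.
- carriage_back (a point): point in the middle of the carriage's flat rear face (the end away from the hood), 26 mm above its underside. The rear face is orange from 18 to 44 mm above the underside and 46 mm wide: push here, along the guide's +x.
- stick: push stick, a loose upright square bar 24 x 24 mm and 118 mm tall, 0.1 kg, lower 50 mm white, upper 68 mm red; body origin at the centre of its underside, z up along the stick, x and y square to its faces.
- stick_mid (a point): centre of the push stick, 59 mm above its underside (half-way up), same axes; grasp it on the red part, 75 to 100 mm above its underside.
- holder: fixed blue holder, 64 x 64 mm and 46 mm high, with a square upright pocket 32 x 32 mm, 40 mm deep, in its middle (pocket floor 6 mm above the table); origin at the centre of its underside, x and y square to its faces. The stick stands in the pocket with 4 mm play all round. It may be to the left or right of the guide.
- tub: white open plastic cup, 84 mm across, 60 mm high, origin under its centre; bystander
- washbottle: white wash bottle with orange cap, 64 mm across, 160 mm high, origin under its centre; bystander
- amber: amber jar with black cap, 48 mm across, 85 mm high, origin under its centre; bystander
- flask: small glass flask, 66 mm across, 90 mm high, origin under its centre; bystander
- vial: black vial, 26 mm across, 50 mm high, origin under its centre; bystander
- screwdriver: screwdriver 170 mm long lying on the bench, near the robot; bystander
- sparecell: small grey spare cell block, 36 mm each way, origin under its centre; bystander
Mind the look-alikes: they are no part of the job. There is more than one size of the holder; the one meant has the size given above.

How it is judged:
By the outcome, as a careful person would: the job done as asked, in the order asked, and still so for the second after the job is handed in, with the robot touching nothing.
It also fails if it takes over 70 s, if anything falls off the work surface, if the arm or the gripper's body presses on something with over 40 N, if the wrist force passes 120 N, or if a joint passes its speed limit or range.

## Working session

There is one attempt and no reset: what is moved stays moved. The work goes in short steps, Python scripts to look and compute and a tool call to move; the robot and the scene stay as the last step left them, time stands still between calls to the robot, and variables do not carry over. Pictures are saved under pics/ and viewed, at most 10 in all, crops included, and the job is handed in when it is done.

Besides the shell and the picture viewer there is one more tool, called as name(argument=value, ...) on one line, values as JSON. drive_tool: Moves the arm, as the interface text tells. Its arguments: {"type":"object","properties":{"moves":{"type":"array","items":{"type":"number"}},"squeeze":{"type":"number"}},"required":["moves"]}

```bash
mkdir -p pics; cat > h.py <<'E'
import numpy as np, cv2
from scipy.spatial.transform import Rotation as R
from cell import env
def snap(n,f):
    o=env.get_obs(); p,d=env.read_camera(n); cv2.imwrite(f'pics/{f}.png',p[:,:,::-1]); np.savez(f'pics/{f}.npz',p=p,d=d,tp=o['tool_pos'],tr=o['tool_rot']); return o
def pts(n,f,uv):
    z=np.load(f'pics/{f}.npz'); d=z['d']; m=env.camera_model(n); K=np.array(m['K']); out=[]
    for u,v in uv:
        w=d[max(0,v-1):v+2,max(0,u-1):u+2]; w=w[w>0]; q=np.median(w) if w.size else 0
        c=np.linalg.inv(K)@[u,v,1]*q
        if n=='wrist':
            t=np.array(m['tool_from_camera'])@np.r_[c,1]; x=R.from_euler('xyz',z['tr'],degrees=True).apply(t[:3])+z['tp']
        else:
            M=cv2.Rodrigues(np.array(m['rvec'],float))[0]; x=M.T@(c-np.array(m['tvec']).ravel())
        out.append(x)
    return np.array(out)
E
python3 - <<'E'
from h import *
np.set_printoptions(precision=4,suppress=True)
print(snap('top','t1')); snap('side','s1')
E
```

```text
{'time_s': 0.0, 'qpos': array([-68.8617,  18.4374,  -4.0148,  83.1751,   1.2948,  78.5411,
        -3.2609]), 'joint_velocities': array([-0.0385,  0.0307, -0.0748, -0.034 , -0.0261, -0.0154, -0.0675]), 'effort': array([  0.0003, -49.1301,  -0.4043, -31.2524,  -0.064 ,   0.0441,
         0.0002]), 'tool_pos': array([0.2257, 0.609 , 0.2215]), 'tool_rot': array([-179.8916,    0.0058,  159.6699]), 'force': array([-0.9165,  0.1467, -0.3445]), 'wrist_torque': array([-0.0025,  0.0365,  0.0597]), 'grasp_force': 0.0, 'grip_width': 0.08691681138945528}
```

View pics/t1.png

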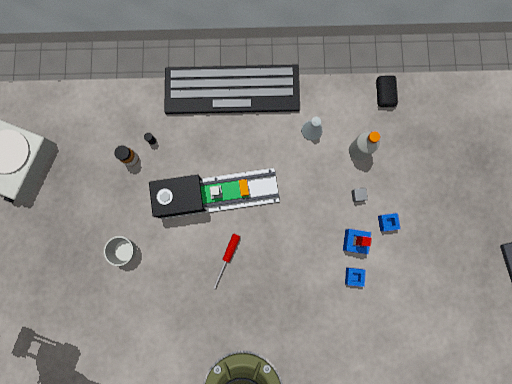

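View pics/s1.png

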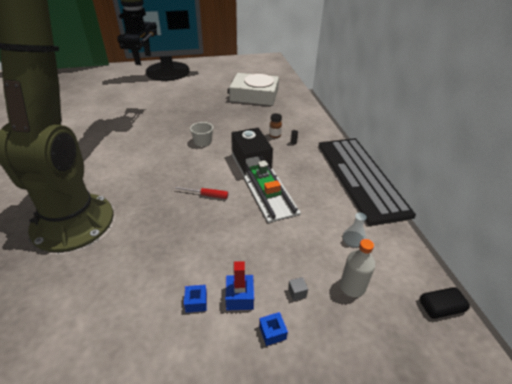

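The top view shows the guide running leftwards (+y), with the hood at about (177,196), the orange block at (244,188), and the stick in the largest blue holder at (358,241). The two empty blue holders are smaller. The side view agrees. Next I'll measure these by colour and depth.

```bash
cat > m.py <<'E'
from h import *
np.set_printoptions(precision=4,suppress=True)
z=np.load('pics/t1.npz');p=z['p'].astype(int);r,g,b=p[...,0],p[...,1],p[...,2]
def rect(mask,zlo,zhi,name,box):
    u0,v0,u1,v1=box;vs,us=np.nonzero(mask[v0:v1,u0:u1]);X=pts('top','t1',np.c_[us+u0,vs+v0])
    k=(X[:,2]>zlo)&(X[:,2]<zhi);X=X[k]
    if len(X)<4: print(name,len(X));return
    (c,s,a)=cv2.minAreaRect((X[:,:2]*1000).astype(np.float32)); print(name,len(X),'c',np.array(c),'size',np.array(s),'ang',round(a,1),'z',np.median(X[:,2]))
blue=(b>150)&(r<80);red=(r>130)&(g<60)&(b<80);org=(r>180)&(g>80)&(g<170)&(b<80);grn=(g>110)&(r<80)&(b<120);blk=(r<60)&(g<60)&(b<60);wh=(r>170)&(g>170)&(b>170)
rect(blue,.035,.055,'holder',(335,220,375,260))
rect(blue,.02,.055,'h2',(375,205,410,235));rect(blue,.02,.055,'h3',(335,262,375,295))
rect(red,.10,.16,'sticktop',(335,220,385,260));rect(red,.05,.16,'stickall',(335,220,385,260))
rect(org,.03,.08,'block',(230,170,260,210));rect(grn,.01,.05,'deck',(195,170,260,210))
rect(blk,.08,.11,'hood',(140,165,210,225));rect(wh,.005,.035,'plate',(195,160,290,220))
E
python3 m.py; python3 - <<'E'
import cv2
i=cv2.imread('pics/t1.png');a=cv2.resize(i[160:280,140:300],(800,600),interpolation=cv2.INTER_CUBIC)
b=cv2.resize(i[210:300,325:415],(540,540),interpolation=cv2.INTER_CUBIC)
cv2.imwrite('pics/c1.png',a);cv2.imwrite('pics/c2.png',b)
E
```

```text
holder 244 c [ 420.8114 -340.3518] size [63.0567 63.1465] ang 79.4 z 0.04536824743978493
h2 193 c [ 474.5771 -439.8591] size [47.2042 47.606 ] ang 6.3 z 0.03398294004584014
h3 212 c [ 319.1241 -331.3838] size [46.9299 47.473 ] ang 83.2 z 0.03403511632688401
sticktop 74 c [ 421.0469 -339.0469] size [21.4123 21.4404] ang 87.4 z 0.12333607871899885
stickall 74 c [ 421.0469 -339.0469] size [21.4123 21.4404] ang 87.4 z 0.12333607871899885
block 119 c [584.1716 -13.5363] size [48.3212 22.2075] ang 9.8 z 0.0550372418508706
deck 421 c [574.668   49.5794] size [ 53.4468 106.0102] ang 7.4 z 0.02954593494710494
hood 478 c [555.9967 175.3505] size [ 99.4294 141.9958] ang 7.5 z 0.09501605353328926
plate 930 c [580.7194  -4.515 ] size [103.287  217.9189] ang 7.3 z 0.011566935936841334
```

View pics/c1.png

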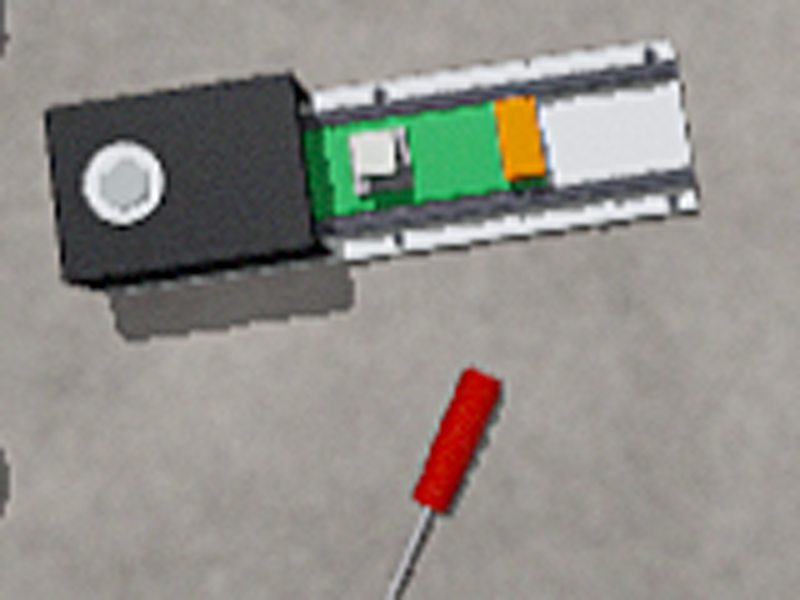

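View pics/c2.png

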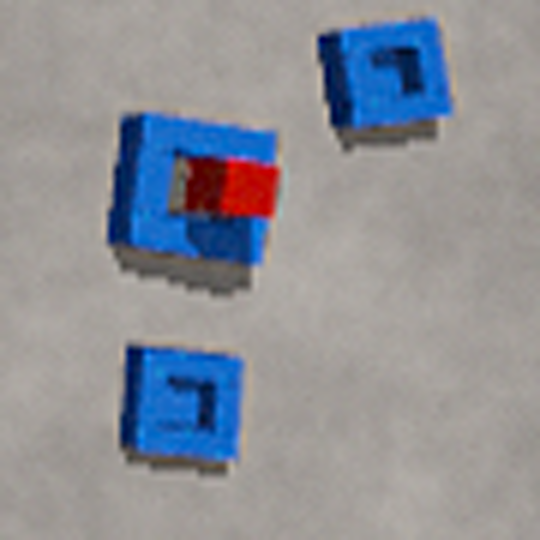

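The enlarged crops confirm the measurements. The hood is at (556,175) mm and the push direction is yaw of about 97.5°. The block centre is at (584,-13.5), and the holder (63 mm, yaw of about -10.6°) is at (421,-340). The stick stands roughly upright at 2–3° yaw. Next I'll work out the approach in tool units.

```bash
cat >> h.py <<'E'
def rows(tg,o=None):
    "world targets x,y,z(mm),yaw -> units"
    o=o or env.get_obs(); Rt=R.from_euler('xyz',o['tool_rot'],degrees=True); out=[]
    for x,y,z,w in tg:
        d=Rt.inv().apply(np.array([x,y,z])/1000-o['tool_pos'])/.04
        t=-((w-o['tool_rot'][2]+180)%360-180)/10
        out.append(np.round(np.r_[d,t],2))
    print(np.array(out)); return out
E
python3 -c "
from h import *
rows([(470,400,222,165),(575,120,222,168),(575,-120,222,177),(421,-340,200,177)])"
```

```text
[[-7.540e+00 -2.780e+00 -1.000e-02 -5.300e-01]
 [-1.244e+01 -8.430e+00  0.000e+00 -8.300e-01]
 [-1.452e+01 -1.406e+01  1.000e-02 -1.730e+00]
 [-1.282e+01 -2.055e+01  5.800e-01 -1.730e+00]]
```

drive_tool(moves=[-1.4,-0.5,0,0,87,-2.8,-1.0,0,0,87,-4.2,-1.5,0,0,87,-5.6,-2.0,0,0,87,-7.0,-2.5,0,0,87], squeeze=50)

```text
time_s: 0.72
tool_pos: [0.4547, 0.417, 0.2222]
tool_rot: [-180.0, -0.0, 159.7]
force: [-0.0, 0.2, -0.5]
grip_width: 0.0865
grasp_force: 0.0
```

drive_tool(moves=[-1.1,-1.1,0,-0.1,87,-2.2,-2.2,0,-0.2,87,-3.3,-3.3,0,-0.4,87,-4.3,-4.4,0,-0.6,87,-5.2,-5.6,0,-0.8,87])

```text
time_s: 1.35
tool_pos: [0.5713, 0.1343, 0.2221]
tool_rot: [-180.0, -0.0, 167.7]
force: [0.2, 0.7, -0.5]
grip_width: 0.0872
grasp_force: 0.0
```

```bash
python3 -c "
from h import *
o=env.get_obs();print(o['tool_pos'],o['tool_rot'],o['force'],o['time_s'],o['qpos'])
rows([(575,-120,222,177),(421,-340,200,177)])"
```

```text
[0.57125916 0.1342938  0.22212837] [-1.79990915e+02 -1.61295015e-02  1.67742514e+02] [ 0.24877296  0.67015119 -0.49405608] 1.35 [-29.30982739  10.68514131  15.44207993  93.10709635  -2.90777429
  76.62021251  64.29381649]
[[ -1.44  -6.19   0.    -0.93]
 [  1.15 -12.38   0.56  -0.93]]
```

drive_tool(moves=[-0.3,-1.3,0,-0.2,87,-0.6,-2.6,0,-0.4,87,-0.8,-4.0,0,-0.6,87,-0.9,-5.4,0,-0.8,87,-0.6,-6.8,0,-0.9,87])

```text
time_s: 1.98
tool_pos: [0.5358, -0.1367, 0.2221]
tool_rot: [-180.0, -0.0, 176.7]
force: [0.4, -0.2, 0.8]
grip_width: 0.0875
grasp_force: 0.0
```

```bash
python3 -c "
from h import *
o=env.get_obs();print(o['tool_pos'],o['tool_rot'],o['qpos'])
rows([(421,-340,200,177),(460,-280,222,177)])"
```

```text
[ 0.53584518 -0.13665082  0.22205513] [-1.79968878e+02 -1.97691246e-02  1.76696464e+02] [-11.99209805   6.58930489  25.58180969  98.05327995  -2.89163991
  76.02959798 100.83794089]
[[ 2.57 -5.24  0.56 -0.03]
 [ 1.69 -3.69  0.   -0.03]]
```

drive_tool(moves=[0.5,-1.1,0,0,87,1.0,-2.2,0,0,87,1.6,-3.3,0,0,87,2.1,-4.4,0,0,87,2.5,-5.2,0,0,87])

```text
time_s: 2.6
tool_pos: [0.4226, -0.3384, 0.2224]
tool_rot: [180.0, -0.0, 176.6]
force: [0.6, -0.5, -0.3]
grip_width: 0.0868
grasp_force: 0.0
```

drive_tool(moves=[0,0,0,0,87])

```text
time_s: 2.72
tool_pos: [0.4217, -0.3396, 0.2224]
tool_rot: [-180.0, -0.0, 176.3]
force: [0.0, 0.7, 0.2]
grip_width: 0.0868
grasp_force: 0.0
```

```bash
python3 -c "
from h import *
o=snap('wrist','w1');print(o['tool_pos'],o['tool_rot'],o['qpos'])"
```

```text
[ 0.42173049 -0.33958887  0.22244306] [-1.79954690e+02 -4.38280058e-02  1.76296975e+02] [  1.96256627   5.26980428  36.43732686  99.85114595  -3.15973042
  75.93598655 125.35012047]
```

View pics/w1.png

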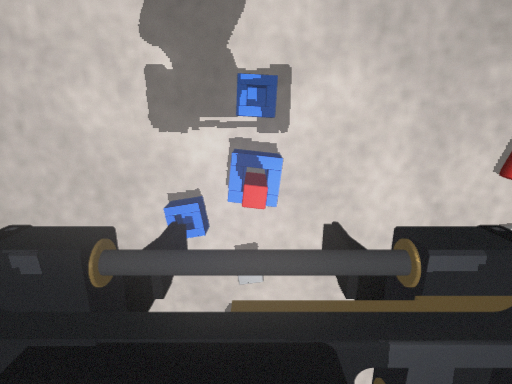

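The wrist view shows the stick top at about (255,199), between the open fingers, and its holder around (256,180). I'll measure both.

```bash
python3 - <<'E'
from h import *
np.set_printoptions(precision=4,suppress=True)
p=np.load('pics/w1.npz')['p'].astype(int);r,g,b=p[...,0],p[...,1],p[...,2]
def rect(m,lo,hi,n):
    vs,us=np.nonzero(m[140:215,220:290]);X=pts('wrist','w1',np.c_[us+220,vs+140]);X=X[(X[:,2]>lo)&(X[:,2]<hi)]
    c,s,a=cv2.minAreaRect((X[:,:2]*1000).astype(np.float32));print(n,len(X),c,s,a,np.median(X[:,2]))
rect((r>100)&(g<70)&(b<70),.118,.13,'stick');rect((b>110)&(r<80),.038,.052,'holder')
E
```

```text
stick 4 (409.2904052734375, -336.92657470703125) (14.970934867858887, 0.09700140357017517) 79.43036651611328 0.12173193312313602
holder 428 (407.3443298339844, -334.969970703125) (50.30864334106445, 54.20841598510742) 4.286098957061768 0.04681402250280817
```

```bash
python3 - <<'E'
from h import *
np.set_printoptions(precision=1,suppress=True,linewidth=150)
p=np.load('pics/w1.npz')['p']
uv=[(u,v) for v in (165,175,182,188,194,200,205) for u in (244,255,266)]
for q,x in zip(uv,pts('wrist','w1',uv)): print(q,p[q[1],q[0]],x*1000)
E
python3 -c "
import cv2;i=cv2.imread('pics/w1.png');cv2.imwrite('pics/w1c.png',cv2.resize(i[130:225,205:305],(600,570),interpolation=cv2.INTER_CUBIC))"
```

```text
(244, 165) [ 71  88 143] [ 401.1 -351.5   46.5]
(255, 165) [ 63  84 138] [ 401.9 -337.8   47.3]
(266, 165) [ 97 151 239] [ 402.8 -324.2   47.1]
(244, 175) [ 70  82 136] [ 421.3 -354.5    6.9]
(255, 175) [104  61  71] [ 409.  -338.3   75.7]
(266, 175) [ 62  72 110] [ 418.9 -324.3   29.2]
(244, 182) [87 70 94] [ 408.5 -349.6  111.6]
(255, 182) [107  64  74] [ 409.1 -338.4  112.2]
(266, 182) [102  75 104] [ 412.1 -326.9  102.2]
(244, 188) [213  82  85] [ 411.7 -349.4  124.5]
(255, 188) [233  95  97] [ 412.3 -338.6  124.9]
(266, 188) [233  93  97] [ 413.  -327.9  124.8]
(244, 194) [229  87  91] [ 417.8 -349.8  124.5]
(255, 194) [233  93  96] [ 418.3 -339.   125. ]
(266, 194) [207  90 117] [ 419.3 -328.2  123.9]
(244, 200) [231  91  94] [ 423.8 -350.3  124.8]
(255, 200) [234  94  95] [ 424.6 -339.4  124.7]
(266, 200) [138 107 166] [ 425.6 -328.5  123.5]
(244, 205) [229  88  92] [ 429.  -350.7  124.7]
(255, 205) [234  95  97] [ 429.7 -339.7  124.9]
(266, 205) [109 173 239] [ 454.7 -327.    47.2]
```

View pics/w1c.png

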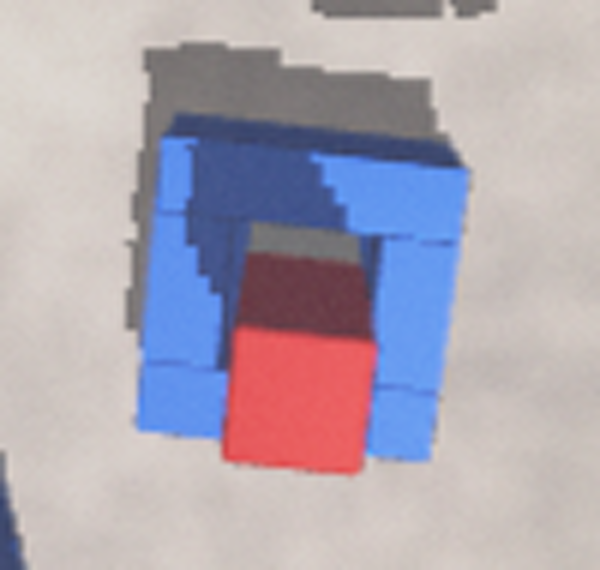

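The crop shows the stick top corners at about (244.5,184.2), (267.8,187), (265.3,208.8) and (242,206.7). The holder top corners are at about (232.5,152.2), (283.3,158), (277,207) and (227.8,202).

```bash
cat >> h.py <<'E'
def plane(f,uv,h):
    z=np.load(f'pics/{f}.npz');m=env.camera_model('wrist');T=np.array(m['tool_from_camera']);Q=R.from_euler('xyz',z['tr'],degrees=True)
    o=Q.apply(T[:3,3])+z['tp'];out=[]
    for u,v in uv:
        d=Q.apply(T[:3,:3]@np.linalg.inv(np.array(m['K']))@[u,v,1]);out.append(o+d*(h-o[2])/d[2])
    return np.array(out)[:,:2]*1000
E
python3 - <<'E'
from h import *
for uv,h in (([(244.5,184.2),(267.8,187),(265.3,208.8),(242,206.7)],.1245),([(232.5,152.2),(283.3,158),(277,207),(227.8,202)],.0465)):
    X=plane('w1',uv,h);c,s,a=cv2.minAreaRect(X.astype(np.float32));e=np.degrees(np.arctan2(*(X[1]-X[0])[::-1]));print(X.mean(0),s,a,e)
rows([(421,-340,62,0)])
E
```

```text
[ 421.33164963 -339.29220375] (23.408824920654297, 23.21565818786621) 79.56871795654297 79.2709595220553
[ 421.57743464 -338.90711398] (64.0662612915039, 64.36363220214844) 80.2371597290039 79.80685243851197
[[ 0.06 -0.07  4.01 17.65]]
```

Stick and holder agree: centre (421.4,-339.1), yaw 79.7°. I'll turn +6.6° and descend 157 mm to TCP z = 65 mm.

drive_tool(moves=[0,0,0.6,0.66,87,0,0,1.6,0.66,87,0,0,2.6,0.66,87,0,0,3.5,0.66,87,0,0,3.93,0.66,87])

```text
time_s: 3.4
tool_pos: [0.4243, -0.3341, 0.0631]
tool_rot: [179.9, -0.2, 170.2]
force: [0.2, 0.2, -0.1]
grip_width: 0.0867
grasp_force: 0.0
```

drive_tool(moves=[0,0,0,0,60,0,0,0,0,40,0,0,0,0,26,0,0,0,0,10,0,0,0,0,10], squeeze=50)

```text
time_s: 4.03
tool_pos: [0.4246, -0.3366, 0.0658]
tool_rot: [180.0, 0.1, 170.1]
force: [-0.0, -0.1, 0.1]
grip_width: 0.0449
grasp_force: 0.0
```

drive_tool(moves=[0.07,-0.07,0,0,45,0.07,-0.07,0,0,40])

```text
time_s: 4.28
tool_pos: [0.4207, -0.3392, 0.0654]
tool_rot: [-180.0, -0.0, 170.0]
force: [-0.5, 1.1, 0.5]
grip_width: 0.0419
grasp_force: 0.0
```

```bash
python3 -c "
from h import *
o=env.get_obs();print(o['tool_pos'],o['tool_rot'],o['grip_width'],o['force'])
rows([(421.4,-339.1,65,169.7)])"
```

```text
[ 0.42065022 -0.33915336  0.06535065] [-1.79997859e+02 -6.86602137e-03  1.70027666e+02] 0.0418865559986577 [-0.53469682  1.13198312  0.51793239]
[[-0.02  0.    0.01  0.03]]
```

drive_tool(moves=[0,0,0,0,30,0,0,0,0,20,0,0,0,0,10,0,0,0,0,10,0,0,0,0,10], squeeze=50)

```text
time_s: 4.9
tool_pos: [0.4211, -0.3387, 0.0653]
tool_rot: [180.0, -0.0, 170.1]
force: [-0.8, -0.1, -1.1]
grip_width: 0.0237
grasp_force: 50.0
```

Gripped at 50 N with 23.7 mm opening. Lifting straight up.

drive_tool(moves=[0,0,-0.3,0,10,0,0,-0.7,0,10,0,0,-1.2,0,10,0,0,-1.7,0,10,0,0,-2.2,0,10], squeeze=50)

```text
time_s: 5.52
tool_pos: [0.4214, -0.3391, 0.1554]
tool_rot: [-180.0, 0.1, 170.1]
force: [-0.8, 0.1, -0.8]
grip_width: 0.0237
grasp_force: 50.0
```

```bash
python3 -c "
from h import *
o=env.get_obs();print(o['tool_pos'],o['tool_rot'],o['grip_width'],o['force'])
rows([(592,-71,150,187.7)])"
```

```text
[ 0.42139916 -0.33912645  0.15540769] [-1.79983413e+02  9.64377115e-02  1.70058152e+02] 0.023714136648147106 [-0.84772871  0.11649985 -0.7857982 ]
[[-3.04  7.34  0.14 -1.76]]
```

drive_tool(moves=[-0.3,0.7,0,-0.2,10,-0.7,1.7,0,-0.5,10,-1.1,2.7,0,-0.8,10,-1.5,3.7,0,-1.1,10,-1.9,4.7,0,-1.4,10])

```text
time_s: 6.15
tool_pos: [0.5294, -0.1637, 0.1536]
tool_rot: [180.0, 0.0, -175.7]
force: [0.8, -0.3, 0.1]
grip_width: 0.0234
grasp_force: 50.0
```

drive_tool(moves=[-0.35,1.0,0,-0.2,10,-0.65,1.9,0,-0.36,10,-0.8,2.5,0,-0.36,10,-0.8,2.5,0,-0.36,10])

```text
time_s: 6.65
tool_pos: [0.5536, -0.0604, 0.1533]
tool_rot: [179.9, -0.0, -171.9]
force: [0.7, -0.6, -1.3]
grip_width: 0.0238
grasp_force: 50.0
```

```bash
python3 -c "
from h import *
o=snap('wrist','w2');print(o['tool_pos'],o['tool_rot'],o['qpos'])
rows([(592,-71,102,187.7)])"
```

```text
[ 0.55355652 -0.06044025  0.15333068] [ 1.79921309e+02 -1.44610282e-03 -1.71949615e+02] [-16.73897594   9.86842546  22.55386235 102.54287333  -4.13611091
  68.40132617 105.09045595]
[[-0.93 -0.33  1.28  0.02]]
```

View pics/w2.png

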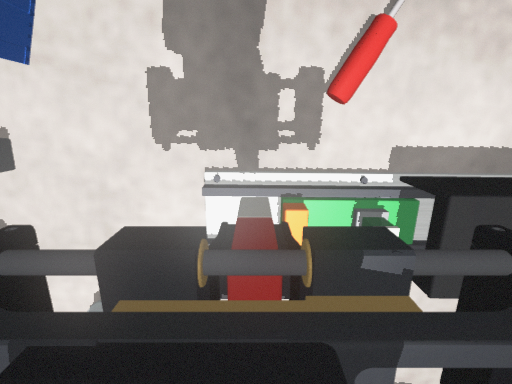

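The wrist view shows the stick hanging at (257,230) beside the rails, with the orange block at (295,215). The guide is parallel to the image rows, so the yaw is right. I'll measure the plate's near edge and the block's rear edge.

```bash
python3 - <<'E'
from h import *
np.set_printoptions(precision=1,suppress=True,linewidth=150)
z=np.load('pics/w2.npz');p=z['p'].astype(int)
E_=[]
for u in (215,240,270,300,330,360,385):
    c=p[155:182,u].sum(1); v=155+int(np.argmax(np.diff(c))); E_.append((u,v+.5))
print(E_);X=plane('w2',E_,.012);print(X)
k=np.polyfit(X[:,1],X[:,0],1);print('ang',-np.degrees(np.arctan(k[0])))
org=(p[...,0]>190)&(p[...,2]<110)&(p[...,1]>80)&(p[...,1]<200)
for v in (206,210,215,220):
    u=np.nonzero(org[v,270:330])[0]+270;print(v,u.min() if u.size else 0,u.max() if u.size else 0)
uv=[(290,v) for v in (202,206,210,216,222)]+[(300,212)];print(pts('wrist','w2',uv)*1000)
E
```

```text
[(215, 171.5), (240, 172.5), (270, 172.5), (300, 172.5), (330, 172.5), (360, 180.5), (385, 173.5)]
[[ 542.1 -106.6]
 [ 539.3  -78.6]
 [ 534.6  -45.1]
 [ 529.8  -11.7]
 [ 525.1   21.8]
 [ 529.4   57.5]
 [ 517.6   83.5]]
ang 6.390410745815816
206 0 0
210 285 307
215 285 307
220 285 285
[[560.1 -20.3  31.9]
 [560.1 -22.3  47. ]
 [561.4 -23.3  56.6]
 [567.5 -22.3  57.2]
 [573.8 -21.1  57. ]
 [562.  -13.   56.8]]
```

```bash
python3 -c "
from h import *
rows([(589.6,-62,153,187.8),(589.6,-62,94,187.8)])"
```

```text
[[-0.9  -0.1   0.01  0.01]
 [-0.9  -0.1   1.48  0.01]]
```

drive_tool(moves=[-0.4,-0.05,0,0,10,-0.9,-0.1,0,0,10,-0.9,-0.1,0.4,0,10,-0.9,-0.1,0.9,0,10,-0.9,-0.1,1.3,0,10])

```text
time_s: 7.32
tool_pos: [0.5877, -0.0647, 0.0995]
tool_rot: [180.0, -0.1, -172.4]
force: [-0.6, 0.0, -1.0]
grip_width: 0.0237
grasp_force: 50.0
```

drive_tool(moves=[0,0,0.18,0,10,0,0,0.18,0,10,0,0,0.18,0,10])

```text
time_s: 7.7
tool_pos: [0.5899, -0.0639, 0.0949]
tool_rot: [-180.0, 0.1, -172.3]
force: [0.3, 0.2, -1.6]
grip_width: 0.0236
grasp_force: 50.0
```

```bash
python3 -c "
from h import *
o=env.get_obs();print(o['tool_pos'],o['tool_rot'],o['force'])
rows([(589.6,-62,94,187.8),(588.2,-52,94,187.8),(584.5,-25.4,94,187.8),(570.9,73.7,94,187.8)])"
```

```text
[ 0.58993462 -0.06393731  0.094897  ] [-1.79990710e+02  7.64860832e-02 -1.72325659e+02] [ 0.34673125  0.16831427 -1.64394143]
[[ 0.    0.05  0.02 -0.01]
 [ 0.    0.3   0.02 -0.01]
 [ 0.01  0.97  0.02 -0.01]
 [ 0.01  3.47  0.02 -0.01]]
```

Pushing is now pure tool +y. I'll approach first, then push slowly.

drive_tool(moves=[0,0.1,0,0,10,0,0.2,0,0,10,0,0.3,0,0,10,0,0.4,0,0,10,0,0.48,0,0,10])

```text
time_s: 8.32
tool_pos: [0.5868, -0.0444, 0.0942]
tool_rot: [180.0, 0.0, -172.3]
force: [-0.9, -0.2, -2.1]
grip_width: 0.0238
grasp_force: 50.0
```

drive_tool(moves=[0,0.04,0,0,10,0,0.08,0,0,10,0,0.12,0,0,10,0,0.16,0,0,10,0,0.2,0,0,10])

```text
time_s: 8.95
tool_pos: [0.5859, -0.0373, 0.0942]
tool_rot: [-180.0, 0.0, -172.3]
force: [0.3, -1.9, -0.7]
grip_width: 0.0236
grasp_force: 50.0
```

drive_tool(moves=[0,0.05,0,0,10,0,0.1,0,0,10,0,0.15,0,0,10,0,0.2,0,0,10,0,0.25,0,0,10])

```text
time_s: 9.57
tool_pos: [0.5844, -0.0269, 0.0942]
tool_rot: [180.0, 0.0, -172.3]
force: [0.2, -2.0, -1.0]
grip_width: 0.0238
grasp_force: 50.0
```

drive_tool(moves=[0,0.05,0,0,10,0,0.1,0,0,10,0,0.15,0,0,10,0,0.2,0,0,10,0,0.25,0,0,10])

```text
time_s: 10.2
tool_pos: [0.5831, -0.0169, 0.0942]
tool_rot: [180.0, 0.0, -172.3]
force: [0.2, -1.4, -0.5]
grip_width: 0.0237
grasp_force: 50.0
```

Contact was at y≈-0.038 with about 2 N of friction, and the carriage has travelled about 21 mm. I'll use smaller steps from here.

drive_tool(moves=[0,0.04,0,0,10,0,0.08,0,0,10,0,0.12,0,0,10,0,0.16,0,0,10,0,0.2,0,0,10])

```text
time_s: 10.82
tool_pos: [0.5821, -0.009, 0.0942]
tool_rot: [180.0, 0.0, -172.3]
force: [-0.0, -1.2, -1.5]
grip_width: 0.0234
grasp_force: 50.0
```

drive_tool(moves=[0,0.03,0,0,10,0,0.06,0,0,10,0,0.09,0,0,10,0,0.12,0,0,10])

```text
time_s: 11.32
tool_pos: [0.5814, -0.0043, 0.0942]
tool_rot: [180.0, -0.0, -172.3]
force: [-0.0, -0.9, -1.2]
grip_width: 0.0238
grasp_force: 50.0
```

drive_tool(moves=[0,0.03,0,0,10,0,0.06,0,0,10,0,0.09,0,0,10,0,0.12,0,0,10,0,0.15,0,0,10])

```text
time_s: 11.95
tool_pos: [0.5806, 0.0016, 0.0942]
tool_rot: [180.0, 0.0, -172.3]
force: [1.5, -1.5, -2.3]
grip_width: 0.0235
grasp_force: 50.0
```

drive_tool(moves=[0,0.03,0,0,10,0,0.06,0,0,10,0,0.09,0,0,10,0,0.12,0,0,10,0,0.15,0,0,10])

```text
time_s: 12.58
tool_pos: [0.5798, 0.0076, 0.0942]
tool_rot: [180.0, 0.0, -172.3]
force: [-0.1, -1.0, -0.8]
grip_width: 0.0236
grasp_force: 50.0
```

drive_tool(moves=[0,0.03,0,0,10,0,0.06,0,0,10,0,0.09,0,0,10,0,0.12,0,0,10,0,0.15,0,0,10])

```text
time_s: 13.2
tool_pos: [0.579, 0.0135, 0.0942]
tool_rot: [180.0, 0.0, -172.3]
force: [0.7, -2.7, -1.3]
grip_width: 0.0242
grasp_force: 50.0
```

drive_tool(moves=[0,0.02,0,0,10,0,0.04,0,0,10,0,0.06,0,0,10,0,0.08,0,0,10,0,0.1,0,0,10])

```text
time_s: 13.82
tool_pos: [0.5785, 0.0175, 0.0942]
tool_rot: [180.0, 0.0, -172.3]
force: [0.5, -1.1, -1.0]
grip_width: 0.0235
grasp_force: 50.0
```

Still sliding freely, so that was noise.

drive_tool(moves=[0,0.03,0,0,10,0,0.06,0,0,10,0,0.09,0,0,10,0,0.12,0,0,10,0,0.15,0,0,10])

```text
time_s: 14.45
tool_pos: [0.5777, 0.0235, 0.0942]
tool_rot: [180.0, 0.0, -172.3]
force: [0.5, -1.8, -0.7]
grip_width: 0.0236
grasp_force: 50.0
```

drive_tool(moves=[0,0.03,0,0,10,0,0.06,0,0,10,0,0.09,0,0,10,0,0.12,0,0,10,0,0.15,0,0,10])

```text
time_s: 15.08
tool_pos: [0.5769, 0.0294, 0.0942]
tool_rot: [180.0, 0.0, -172.3]
force: [0.5, -0.9, -2.0]
grip_width: 0.0239
grasp_force: 50.0
```

drive_tool(moves=[0,0.03,0,0,10,0,0.06,0,0,10,0,0.09,0,0,10,0,0.12,0,0,10,0,0.15,0,0,10])

```text
time_s: 15.7
tool_pos: [0.5761, 0.0346, 0.0942]
tool_rot: [-179.9, 0.0, -172.3]
force: [0.3, -3.6, -2.2]
grip_width: 0.0237
grasp_force: 50.0
```

drive_tool(moves=[0,0.01,0,0,10,0,0.02,0,0,10,0,0.03,0,0,10,0,0.04,0,0,10,0,0.05,0,0,10])

```text
time_s: 16.32
tool_pos: [0.5759, 0.0363, 0.0942]
tool_rot: [-179.9, 0.0, -172.4]
force: [0.5, -4.4, -1.4]
grip_width: 0.024
grasp_force: 50.0
```

drive_tool(moves=[0,0.01,0,0,10,0,0.02,0,0,10,0,0.03,0,0,10,0,0.04,0,0,10,0,0.04,0,0,10])

```text
time_s: 16.95
tool_pos: [0.5757, 0.0371, 0.0942]
tool_rot: [-179.9, -0.0, -172.4]
force: [0.3, -6.9, -1.1]
grip_width: 0.0238
grasp_force: 50.0
```

The force is rising with depth to 6.9 N at near-zero speed, so this is the sprung stop. I'll back off slowly.

drive_tool(moves=[0,-0.03,0,0,10,0,-0.06,0,0,10,0,-0.1,0,0,10,0,-0.14,0,0,10,0,-0.2,0,0,10])

```text
time_s: 17.58
tool_pos: [0.5768, 0.0321, 0.0943]
tool_rot: [179.9, 0.0, -172.3]
force: [0.0, -0.7, -1.3]
grip_width: 0.0239
grasp_force: 50.0
```

drive_tool(moves=[0,-0.1,0,0,10,0,-0.3,0,0,10,0,-0.6,0,0,10,0,-1.0,0,0,10,0,-1.4,0,0,10])

```text
time_s: 18.2
tool_pos: [0.5843, -0.0263, 0.0942]
tool_rot: [-180.0, 0.0, -172.4]
force: [0.5, -0.4, -0.8]
grip_width: 0.0238
grasp_force: 50.0
```

drive_tool(moves=[0,0,-0.3,0,10,0,0,-0.7,0,10,0,0,-1.1,0,10,0,0,-1.4,0,10,0,0,-1.5,0,10])

```text
time_s: 18.82
tool_pos: [0.5848, -0.0242, 0.1556]
tool_rot: [180.0, 0.1, -172.3]
force: [0.8, -0.0, -0.9]
grip_width: 0.0236
grasp_force: 50.0
```

```bash
python3 - <<'E'
from h import *
np.set_printoptions(precision=1,suppress=True,linewidth=150)
o=snap('wrist','w3');print(o['tool_pos'],o['tool_rot'],o['force'])
snap('top','t2');p=np.load('pics/t2.npz')['p'].astype(int);r,g,b=p[...,0],p[...,1],p[...,2]
m=(r>180)&(g>80)&(g<170)&(b<80);vs,us=np.nonzero(m[160:215,190:260]);X=pts('top','t2',np.c_[us+190,vs+160]);X=X[(X[:,2]>.045)&(X[:,2]<.065)]*1000
print(len(X));print(cv2.minAreaRect(X[:,:2].astype(np.float32)) if len(X) else '')
rows([(421.4,-339.1,153,169.9)])
i=cv2.imread('pics/w3.png');j=cv2.imread('pics/t2.png')[130:290,120:400];cv2.imwrite('pics/c3.png',np.vstack([cv2.resize(i,(400,300)),cv2.resize(j,(400,229))]))
E
```

```text
[ 0.6 -0.   0.2] [ 180.     0.1 -172.3] [ 0.8 -0.  -0.9]Traceback (most recent call last):
  File "<stdin>", line 5, in <module>
IndexError: too many indices for array: array is 1-dimensional, but 2 were indexed
```

```bash
python3 - <<'E'
from h import *
rows([(421.4,-339.1,155,169.9)])
i=cv2.imread('pics/w3.png');cv2.imwrite('pics/c3.png',i)
E
```

```text
[[ 5.09 -7.25 -0.01  1.78]]
```

View pics/c3.png

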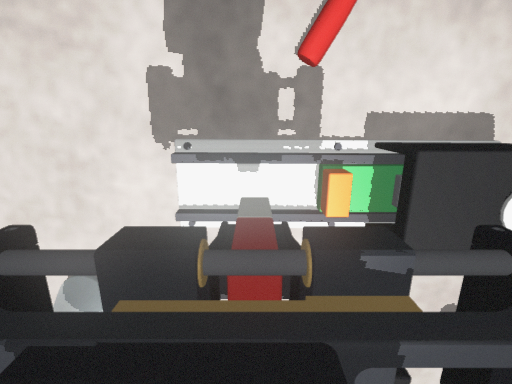

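The carriage block is at (338,195), near the hood, and the stick at (255,230) sits straight in the hand, as before. Returning to the holder.

drive_tool(moves=[0.3,-0.5,0,0.2,10,0.9,-1.3,0,0.5,10,1.5,-2.2,0,0.9,10,2.1,-3.1,0,1.3,10,2.8,-4.0,0,1.78,10])

```text
time_s: 19.55
tool_pos: [0.4923, -0.2014, 0.1539]
tool_rot: [-180.0, -0.0, 169.5]
force: [-0.2, -1.1, -1.7]
grip_width: 0.0235
grasp_force: 50.0
```

```bash
python3 -c "
from h import *
rows([(421.4,-339.1,155,169.9)])"
```

```text
[[ 1.11 -3.71 -0.03 -0.04]]
```

drive_tool(moves=[0.3,-0.9,0,0,10,0.6,-1.9,0,0,10,0.9,-2.9,0,0,10,1.1,-3.6,0,0,10,1.1,-3.7,0,0,10])

```text
time_s: 20.18
tool_pos: [0.4217, -0.3398, 0.1541]
tool_rot: [-180.0, -0.0, 169.4]
force: [-0.2, 1.0, -1.1]
grip_width: 0.0239
grasp_force: 50.0
```

drive_tool(moves=[0,0,0,0,10,0,0,0,0,10])

```text
time_s: 20.42
tool_pos: [0.4257, -0.3349, 0.1539]
tool_rot: [180.0, -0.0, 170.0]
force: [0.2, -0.4, -0.3]
grip_width: 0.0235
grasp_force: 50.0
```

```bash
python3 -c "
from h import *
print(env.get_obs()['tool_pos']);snap('wrist','w4');rows([(421.4,-339.1,155,169.9),(421.4,-339.1,66.3,169.9)])"
```

```text
[ 0.42571624 -0.33486556  0.15394105]
[[ 0.09 -0.12 -0.03  0.01]
 [ 0.09 -0.13  2.19  0.01]]
```

View pics/w4.png

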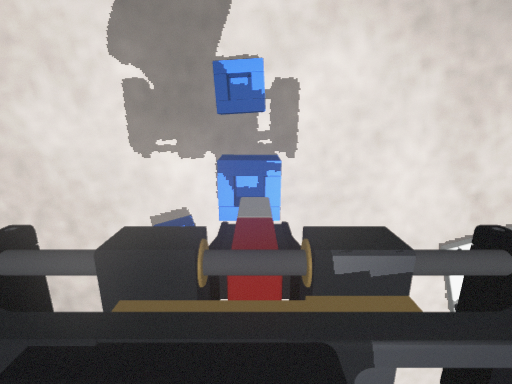

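The wrist view shows the stick (255,205) over the empty pocket (248,185), slightly off to the right. I'll correct that and let it settle.

drive_tool(moves=[0.09,-0.12,0,0,10,0.09,-0.12,0,0,10,0.09,-0.12,0,0,10])

```text
time_s: 20.85
tool_pos: [0.4209, -0.3401, 0.1542]
tool_rot: [180.0, 0.0, 169.9]
force: [-0.5, -0.2, -1.5]
grip_width: 0.0235
grasp_force: 50.0
```

```bash
python3 -c "
from h import *
rows([(421.4,-339.1,155,169.9),(421.4,-339.1,66.3,169.9)])"
```

```text
[[-0.01  0.03 -0.02 -0.  ]
 [-0.01  0.03  2.2  -0.  ]]
```

drive_tool(moves=[0,0.02,0.3,0,10,0,0.02,0.6,0,10,0,0.02,0.9,0,10,0,0.02,1.0,0,10,0,0.02,1.0,0,10])

```text
time_s: 21.48
tool_pos: [0.4207, -0.3393, 0.1137]
tool_rot: [180.0, -0.0, 169.9]
force: [-0.2, -0.8, -0.4]
grip_width: 0.0235
grasp_force: 50.0
```

```bash
python3 -c "
from h import *
rows([(421.4,-339.1,66.3,169.9)])"
```

```text
[[-0.02  0.01  1.18 -0.  ]]
```

drive_tool(moves=[0,0,0.25,0,10,0,0,0.5,0,10,0,0,0.75,0,10,0,0,1.0,0,10,0,0,1.14,0,10])

```text
time_s: 22.1
tool_pos: [0.4206, -0.3391, 0.0676]
tool_rot: [180.0, -0.1, 169.9]
force: [-1.0, 0.1, -1.2]
grip_width: 0.0238
grasp_force: 50.0
```

drive_tool(moves=[0,0,0.02,0,10,0,0,0.02,0,10])

```text
time_s: 22.35
tool_pos: [0.4211, -0.3395, 0.0679]
tool_rot: [-180.0, 0.0, 169.9]
force: [0.0, 0.1, -1.0]
grip_width: 0.024
grasp_force: 50.0
```

drive_tool(moves=[0,0,0.02,0,10,0,0,0.05,0,10,0,0,0.05,0,10])

```text
time_s: 22.72
tool_pos: [0.4209, -0.3393, 0.0657]
tool_rot: [180.0, 0.0, 169.9]
force: [-0.4, -0.2, -0.3]
grip_width: 0.0239
grasp_force: 50.0
```

Back at the grasp height, with the stick bottom within 0.5 mm of the pocket floor. Releasing gently.

drive_tool(moves=[0,0,0,0,26,0,0,0,0,40,0,0,0,0,60,0,0,0,0,87,0,0,0,0,87])

```text
time_s: 23.35
tool_pos: [0.4209, -0.3394, 0.0658]
tool_rot: [180.0, 0.0, 169.9]
force: [-0.5, 0.5, 0.8]
grip_width: 0.0578
grasp_force: 0.0
```

drive_tool(moves=[0,0,0,0,87,0,0,0,0,87,0,0,0,0,87])

```text
time_s: 23.72
tool_pos: [0.4209, -0.3394, 0.0657]
tool_rot: [180.0, 0.0, 169.9]
force: [-0.2, 0.9, -0.6]
grip_width: 0.0844
grasp_force: 0.0
```

drive_tool(moves=[0,0,-0.4,0,87,0,0,-1.2,0,87,0,0,-2.2,0,87,0,0,-3.2,0,87,0,0,-4.0,0,87])

```text
time_s: 24.35
tool_pos: [0.4211, -0.34, 0.2288]
tool_rot: [-180.0, 0.2, 169.8]
force: [0.2, -0.2, 0.3]
grip_width: 0.087
grasp_force: 0.0
```

drive_tool(moves=[0,0,0,0,87,0,0,0,0,87])

```text
time_s: 24.6
tool_pos: [0.4206, -0.3392, 0.2257]
tool_rot: [180.0, -0.0, 169.9]
force: [-0.0, -0.1, -0.2]
grip_width: 0.0873
grasp_force: 0.0
```

```bash
python3 - <<'E'
from h import *
np.set_printoptions(precision=1,suppress=True)
snap('wrist','w5');snap('top','t3')
z=np.load('pics/t3.npz')
a=cv2.imread('pics/w5.png')[130:225,195:315];b=cv2.imread('pics/t3.png')[160:290,140:300]
cv2.imwrite('pics/c5.png',np.hstack([cv2.resize(a,(390,309)),cv2.resize(b,(380,309))]))
p=z['p'].astype(int);m=(p[...,0]>180)&(p[...,1]>80)&(p[...,1]<170)&(p[...,2]<80);vs,us=np.nonzero(m[165:215,195:260])
X=pts('top','t3',np.c_[us+195,vs+165])
if len(X): X=X[X[:,2]>.045]*1000;print(len(X),cv2.minAreaRect(X[:,:2].astype(np.float32)))
E
```

```text
119 ((571.6353149414062, 58.21586608886719), (43.39093017578125, 22.68935203552246), 7.648498058319092)
```

View pics/c5.png

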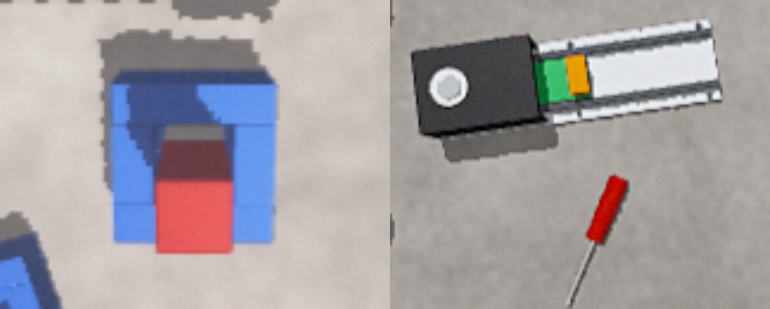

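The stick stands upright in its holder. The block has moved about 72 mm, which matches the stop position. Handing in.

```bash
python3 -c "
from cell import env
print(env.sign_off())"
```

```text
the job is handed in; nothing more can be done
None
```

I nudged the carriage about 72 mm to the sprung stop (peak push about 7 N), stood the stick back in its blue holder and handed the job in at about 25 s; the stop is hidden, so contact is judged from the push force and the block's position.

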